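Set a specimen grinder's hand feed by counting crank turns

ROBOT

A 7-joint arm with a two-finger parallel gripper is mounted at the origin on the work surface. World frame = base frame: x ahead of the robot, y to its left, z up, the work surface at z = 0. Lengths are in m, angles in rad, forces in N, time in s.
With the tool pointing down it reaches from about 0.4 to 0.9 m from the base axis. Payload 5.6 kg.
Tool frame: the origin (TCP) lies midway between the tips of the shut fingers; the grasp point (between the pads) lies 19 mm behind it; z points along the fingers, y is the line along which they close (so a half turn about z gives the same grasp; the last joint's range is limited). The gripper opens to 92 mm and grips with 3 to 60 N. Pads are 20 mm wide; open, the fingers measure 128 mm over their backs; the gripper's body (75 mm by 189 mm) begins 69 mm behind the grasp point.
Start: joints at [-1.299, 0.468, -0.012, 1.603, 0.006, 1.071, -0.056], TCP at [0.201, 0.618, 0.215] pointing down, gripper open.
Joint ranges: [-2.53, 2.53], [-0.31, 2.02], [-1.57, 1.55], [0.28, 2.44], [-1.29, 4.43], [0.15, 1.84], [-2.92, 2.92]. Speed limits (rad/s): [2.57, 2.57, 3.14, 3.14, 3.14, 3.14, 3.14].

INTERFACE

Orientations are given as a 3x3 rotation matrix whose columns are the frame's x, y, z axes.
In Python, from station import env, effector, solver, viewer, workorder, search_frame, tip_of gives the robot as it stands. Calls block until the motion is done:
- env.reach(position, orientation): joint-space move of the TCP to a pose.
- env.movel(position, frame=None, rate=0.15): straight line of the TCP; frame=None keeps the orientation; rate is the mean speed in m/s.
- env.goto_joints(angles): joint-space move.
- effector.release() and effector.grasp(squeeze=None): open the fingers fully, or close them until they stop; squeeze is the grip in N (None keeps the last).
- env.pause(seconds).
- solver.inverse_kinematics(position, orientation): joint angles nearest the present ones, or None.
- env.sense(): the state.
- viewer.read_camera(name): name is "scene" or "side" or "wrist"; returns (picture, depth): 400x640x3 uint8, red, green, blue; 400x640 float32, m along the optical axis (not along the pixel's ray), 0 where there is no reading.
- viewer.camera_info(name): a dict with "intrinsics" (3x3 intrinsics, pixels), "dist_coeffs" ([k1, k2, p1, p2, k3] as OpenCV has them; the pictures are not rectified), "eye" and "rotation" of the camera in the world; the wrist camera has in their place "T_tool_cam" (4x4, takes a point from camera to tool coordinates, whose origin is the TCP and whose axes are the flange's). Camera axes: x right, y up, looking along -z (the intrinsics and any distortion apply to the point x, -y, -z); pixel columns grow to the right and rows downward; lengths in m; the calibration is good to about 2 mm. A picture is of the moment at which its call begins: read the wrist's pose just before it. camera_info takes no time and is no camera call.
A pose or a line that the arm cannot do raises env.PlanningError and nothing moves.
- workorder.finish_job(): hands the job in; it is judged then, once.
Trained networks look in the newest picture that a camera, given by its name, has taken for a name from the list of things; names that differ only in an ending like _2 or _b are one class to them, and where a whole thing is asked for, a point or a joint stands for the part that bears it (a point fixed in the world has none). Each returns a list of dicts, best first, with "score" (0 to 1); they miss things now and then, are a little off and sometimes report something else, mostly with a low value. They report only what shows in the picture. A call takes as long as a camera call.
- search_frame(camera, name): "at" ([x, y, z] in m, in world coordinates, good to about 4 mm: the middle of the surface that is visible of it).
- tip_of(camera, name): "at" ([x, y, z] in m, in world coordinates, good to about 4 mm: a listed point, or the origin of a listed thing).
The state is a dict: "t": time; "joint_positions": joint angles; "joint_velocities": joint speeds; "tau": joint torques, N m; "ee_pos": TCP position; "tcp_rot": TCP orientation; "wrist_force": force on the tool from outside, world axes, zero at the start; "moment": the same for the moment, N m; "gripper_width": finger opening in m; "grasp_force": force on a finger pad.
Only numpy, scipy, OpenCV 4.12 (cv2) and the standard library are available. Lean on these libraries where they do the work, as an engineer would, in place of code of your own. Each camera call takes 0.05 s, during which the arm holds its last target. There are 200 camera calls.

TASK

Set the feed of the hand-fed specimen grinder: grip the crank's upright knob and wind it anticlockwise (seen from above) until you feel it come up gently against its stop, then from the stop wind exactly three full turns clockwise. Only then lock the setting by swinging the small lever beside it clockwise to the end of its travel, without shifting the crank. Do not force the crank against its stop, leave the specimens and other things where they are, and let go of everything at the end.

Things in the scene. Friction and masses are not known exactly. Their poses are not given: they have to be found in the camera images.
- unit: Bench grinder feed unit, bolted down: grey base plate 200 x 520 mm, 20 mm thick, white gearbox 100 x 100 mm, top 90 mm above the bench. Origin: on the bench under the crank axis; z up. The lever is to -y of the gearbox; carriage, stone and a white motor (tops 98 mm or lower) to +y.
- crank_axis (a point): Point on the crank's vertical axis, 131 mm above the bench. The steel crank arm turns about it, its top 108 mm above the bench; the hub, radius 15 mm, tops out at 115 mm.
- knob_mid (a point): Middle of the crank's upright black knob (26 mm across, 44 mm high, from 109 to 153 mm above the bench), 50 mm from the crank axis. It spins freely on its pin, so it may be held firmly while cranking. Winding takes about 3 N at the knob. Starts 0.3 to 1.2 turns clockwise of the stop; no play, but see washers.
- carriage (a joint): Travel (m) of the specimen carriage that the crank drives: 0 with the crank's shaft on its stop, 0.00002 m (0.02 mm) more per clockwise turn, so the three turns are 0.06 mm: far too little to see or to read here.
- washers (a joint): Squeeze (m) of spring washers hidden in the crank hub. The arm sits on the shaft through this sprung coupling: loaded, the knob gives about 1 mm for each 2 N and springs back when let go; it is the shaft that meets the hard stop. -0.000025 m (0.025 mm, too little to read) means 25 N (12 mm) of push on the knob anticlockwise; more is forcing it.
- lever_axis (a point): Point on the lock lever's vertical axis, 94 mm above the bench and 170 mm to the unit's -y of the crank axis, on a round pedestal 44 mm across.
- lever_post (a point): Middle of the upright black post at the lever's tip: 16 mm across, from 73 to 115 mm above the bench, 70 mm from the lever axis. Below it the flat steel lever, 14 mm wide, 72 to 80 mm above the bench.
- lock (a joint): Lock lever angle (rad): 0 to 0.3 at the start (unlocked, pointing to the unit's +x, away from the robot), grows clockwise from above, 1.5 at the end of its travel (locked, pointing away from the gearbox). Stays where it is left; takes about 4 N at the post.
- puck_a: Bystander: black round resin specimen, 32 mm across, 20 mm high, on the unit's base plate. Origin: centre of its underside.
- puck_b: Bystander: grey round resin specimen, 32 mm across, 20 mm high, on the unit's base plate. Origin: centre of its underside.
- jar: Bystander: amber glass jar, 60 mm across, 75 mm high, beside the unit. Origin: centre of its underside.
- bottle: Bystander: white bottle, 64 mm across, 170 mm high, beside the unit. Origin: centre of its underside.
- dish: Bystander: shallow glass dish, 90 mm across, 18 mm high, to the right. Origin: centre of its underside.
- screwdriver: Bystander: screwdriver, about 200 mm long, lying on the bench to the left.
- mouse: Bystander: black round computer mouse, 64 mm across, 34 mm high, in front of the unit.

How it is judged:
By the outcome, as a careful person would: the job done as asked, in the order asked, and still so for the second after the job is handed in, with the robot touching nothing.
It also fails if it takes over 72 s, if anything falls off the work surface, if the arm or the gripper's body presses on something with over 40 N, if the wrist force passes 120 N, or if a joint passes its speed limit or range.

## Working session

There is one attempt and no reset: what is moved stays moved. The work goes in short steps, each a Python script; the robot and the scene stay as the last script left them, time stands still between calls to the robot, and variables do not carry over. Pictures are saved under pics/ and viewed, at most 10 in all, crops included, and the job is handed in when it is done.

```bash
ls; mkdir -p pics; python3 - <<'E'
from station import *
import cv2,numpy as np
for c in ("scene","side"):
    p,d=viewer.read_camera(c); cv2.imwrite(f"pics/{c}0.png",p[...,::-1])
    for n in ("unit","crank_axis","knob_mid","lever_axis","lever_post","jar","bottle","puck_a","puck_b","dish","mouse","screwdriver"):
        print(c,n,[(np.round(r["at"],3).tolist(),round(r["score"],2)) for r in tip_of(c,n)[:3]])
s=env.sense();print(s["t"],s["wrist_force"],s["gripper_width"],s["tcp_rot"])
E
```

```text
pics
scene unit [([0.485, -0.05, -0.001], 0.87)]
scene crank_axis [([0.366, 0.547, 0.002], 0.69), ([0.484, -0.053, 0.132], 0.65)]
scene knob_mid [([0.502, -0.009, 0.133], 0.6)]
scene lever_axis [([0.476, -0.224, 0.094], 0.57)]
scene lever_post [([0.547, -0.233, 0.092], 0.81)]
scene jar [([0.524, 0.496, 0.002], 0.69), ([0.483, -0.05, -0.004], 0.61), ([0.506, -0.009, 0.132], 0.57)]
scene bottle [([0.527, -0.469, -0.003], 0.56)]
scene puck_a [([0.421, 0.118, 0.021], 0.43)]
scene puck_b [([0.421, 0.118, 0.021], 0.43)]
scene dish [([0.365, -0.437, 0.004], 0.67)]
scene mouse [([0.369, 0.549, 0.002], 0.72), ([0.245, -0.354, -0.0], 0.54), ([0.368, -0.438, -0.001], 0.52)]
scene screwdriver [([0.366, 0.55, 0.001], 0.82), ([0.482, -0.051, 0.132], 0.43)]
side unit [([0.481, -0.047, -0.002], 0.83), ([0.546, -0.23, 0.094], 0.24)]
side crank_axis [([0.482, -0.049, 0.131], 0.89)]
side knob_mid [([0.507, -0.01, 0.13], 0.52)]
side lever_axis [([0.476, -0.223, 0.092], 0.83)]
side lever_post [([0.546, -0.226, 0.097], 0.45), ([0.372, -0.434, -0.0], 0.31)]
side jar [([0.525, 0.502, 0.0], 0.89)]
side bottle [([0.53, -0.465, 0.003], 0.81), ([0.247, -0.351, 0.0], 0.61)]
side puck_a [([0.411, -0.173, 0.02], 0.43), ([0.421, 0.115, 0.019], 0.43), ([0.524, 0.499, 0.001], 0.18)]
side puck_b [([0.411, -0.173, 0.02], 0.43), ([0.421, 0.115, 0.019], 0.43), ([0.524, 0.499, 0.001], 0.18)]
side dish [([0.373, -0.436, -0.002], 0.52), ([0.248, -0.355, 0.0], 0.38)]
side mouse [([0.248, -0.352, -0.001], 0.49)]
side screwdriver [([0.368, 0.548, -0.001], 0.9), ([0.371, -0.435, -0.003], 0.37)]
1.3 [-0.47137407 -0.04360009 -0.2302576 ] 0.09203139253603458 [[-9.50841469e-01  3.09678060e-01  2.11827589e-05]
 [ 3.09678060e-01  9.50841469e-01  3.06397182e-06]
 [-1.91926008e-05  9.47318715e-06 -1.00000000e+00]]
```

View pics/scene0.png

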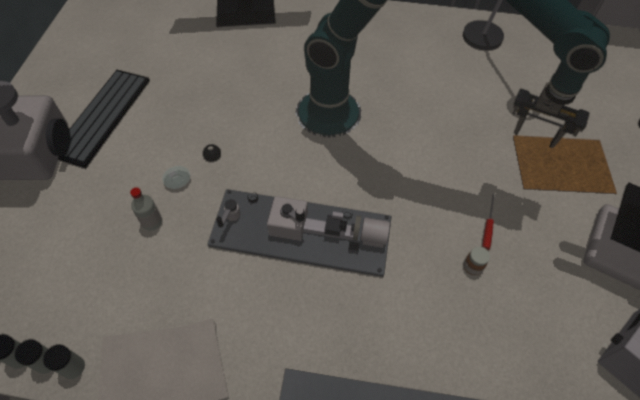

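View pics/side0.png

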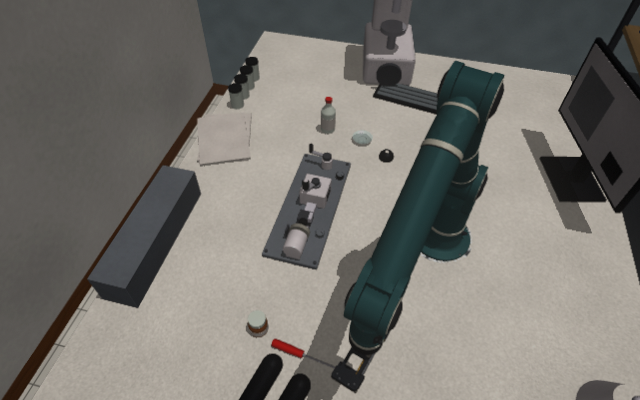

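The pictures agree with the networks: knob at about (300,213) in scene, lever at (230,212). Next is a close look from above with the wrist camera.

```bash
python3 - <<'E'
from station import *
import cv2,numpy as np
R=np.array([[0,1,0],[1,0,0],[0,0,-1.]])
s=env.sense(); 
env.movel(s["ee_pos"]+np.array([0,0,0.08]),rate=.3)
env.reach([0.44,-0.09,0.32],R)
s=env.sense();print(s["t"],s["ee_pos"],s["joint_positions"])
p,d=viewer.read_camera("wrist"); cv2.imwrite("pics/w1.png",p[...,::-1])
for n in ("crank_axis","knob_mid","lever_axis","lever_post"):
    print(n,[(np.round(r["at"],4).tolist(),round(r["score"],2)) for r in tip_of("wrist",n)[:3]])
print(env.sense()["wrist_force"])
E
```

```text
4.3583 [ 0.44033484 -0.08916222  0.31999051] [-0.7878385  -0.04148605  0.9130553   1.97844472  0.03582103  1.18876815
  0.11321529]
crank_axis [([0.4807, -0.0513, 0.1316], 0.87), ([0.5483, -0.2296, 0.0929], 0.42)]
knob_mid [([0.5041, -0.0089, 0.1343], 0.74)]
lever_axis [([0.4832, -0.2206, 0.093], 0.72)]
lever_post [([0.5492, -0.2339, 0.096], 0.7)]
[-0.31946472 -0.07540247 -0.15936137]
```

View pics/w1.png

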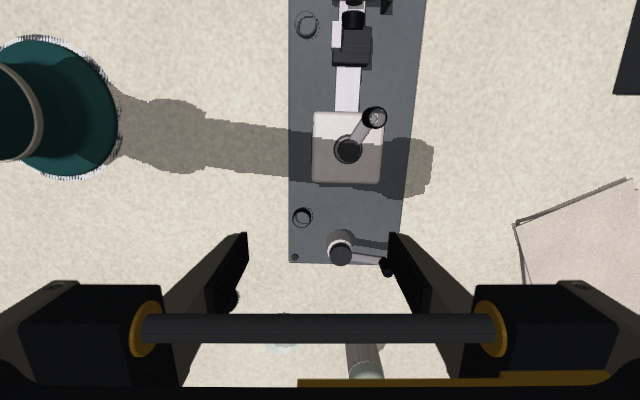

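The wrist picture shows the knob at (374,117), the hub at (348,150) and the lever post at (387,266), which matches the network fixes. I'll grip the knob and wind a little while logging forces.

```bash
cat > h.py <<'E'
from station import *
import numpy as np, json
R=np.array([[0,1,0],[1,0,0],[0,0,-1.]]); Z=0.120
def load(): return json.load(open("st.json"))
def save(s): json.dump(s,open("st.json","w"))
def frc(F,a):  # radial, anticlockwise-tangential force on the tool
    return F[0]*np.cos(a)+F[1]*np.sin(a), -F[0]*np.sin(a)+F[1]*np.cos(a)
E
python3 - <<'E'
from h import *
c=np.array([.482,-.0515]); k=np.array([.5045,-.0090])
env.movel([*k,0.25],R,rate=.3); env.movel([*k,Z],rate=.12); env.pause(.2)
b=env.sense(); F0=b["wrist_force"]; print("bias",F0,b["t"])
effector.grasp(30); env.pause(.1)
s=env.sense(); print(s["t"],s["gripper_width"],s["grasp_force"],s["ee_pos"],s["wrist_force"]-F0)
p=s["ee_pos"][:2]-c; a=np.arctan2(p[1],p[0]); r=np.hypot(*p); log=[]
print("a,r",a,r)
for i in range(7):
    a+=np.radians(4); cmd=c+r*np.array([np.cos(a),np.sin(a)])
    env.movel([*cmd,Z],rate=.05); s=env.sense(); F=s["wrist_force"]-F0
    print(round(s["t"],2),np.round((s["ee_pos"][:2]-cmd)*1e3,2),np.round(F,1),"rad,tan",np.round(frc(F,a),1))
    log.append([*s["ee_pos"],*F])
save(dict(F0=F0.tolist(),c=c.tolist(),log=log))
E
```

```text
bias [0.17620486 0.6596669  0.08343753] 6.6083
7.725 0.025120539947252964 29.992790408578003 [ 0.50539258 -0.00863148  0.12025963] [ 4.91498648  0.30891542 -2.04758781]
a,r 1.0712744364973923 0.048835672135171745
7.97 [-0.11  0.17] [ 2.8 -0.2  0.1] rad,tan [ 1.  -2.7]
8.22 [-0.33  0.23] [2.3 0.4 1.7] rad,tan [ 1.2 -2. ]
8.47 [-0.33  0.23] [1.7 1.4 1.2] rad,tan [ 1.8 -1.2]
8.72 [-0.37  0.22] [1.9 1.1 2. ] rad,tan [ 1.5 -1.6]
8.97 [-0.38  0.21] [2.2 1.6 2.6] rad,tan [ 1.9 -1.9]
9.22 [-0.4   0.18] [1.8 1.8 2.7] rad,tan [ 2.  -1.6]
9.47 [-0.45  0.21] [1.5 1.7 3.2] rad,tan [ 1.7 -1.5]
```

```bash
python3 - <<'E'
from h import *
S=load(); c=np.array(S["c"]); F0=np.array(S["F0"]); log=S["log"]
def pol():
    p=env.sense()["ee_pos"][:2]-c; return np.arctan2(p[1],p[0]),np.hypot(*p)
a,r=pol(); a0=a; n=0
while n<75:
    n+=1; a+=np.radians(6)
    env.movel([*(c+r*np.array([np.cos(a),np.sin(a)])),Z],rate=.08); s=env.sense(); F=s["wrist_force"]-F0
    fr,ft=frc(F,a); r+=np.clip(.00015*fr,-.0004,.0004)
    log.append([*s["ee_pos"],*F])
    if n%6==0 or ft<-4: print(n,round(s["t"],2),round(np.degrees(a-a0)),"r",round(r*1e3,2),"rad,tan",np.round([fr,ft],1),np.round(F[2],1))
    if ft<-5.5 or abs(fr)>15: break
S["log"]=log; save(S)
E
```

```text
6 10.97 36 r 49.33 rad,tan [ 0.6 -0.2] 3.1
12 12.47 72 r 50.16 rad,tan [0.6 0.1] 1.8
18 13.97 108 r 50.72 rad,tan [ 0.7 -0.4] 1.0
24 15.47 144 r 50.87 rad,tan [ 0.1 -0.9] -0.8
30 16.98 180 r 50.89 rad,tan [-1.3 -1.6] 1.3
36 18.48 216 r 50.41 rad,tan [-0.4 -1.9] 1.0
42 19.98 252 r 49.79 rad,tan [-1.  -1.8] 2.4
48 21.48 288 r 49.04 rad,tan [ 0.2 -2.5] 2.2
54 22.98 324 r 48.79 rad,tan [-1.1 -1.6] 2.1
60 24.48 360 r 49.07 rad,tan [ 0. -3.] 1.2
61 24.73 366 r 48.78 rad,tan [-1.9 -7.4] -4.8
```

```bash
python3 - <<'E'
from h import *
from scipy.optimize import least_squares
S=load(); c=np.array(S["c"]); F0=np.array(S["F0"]); log=S["log"]; n0=len(log)
p=env.sense()["ee_pos"][:2]-c; a=np.arctan2(p[1],p[0]); r=np.hypot(*p)
for i in range(3):
    a+=np.radians(1.5)
    env.movel([*(c+r*np.array([np.cos(a),np.sin(a)])),Z],rate=.03); s=env.sense()
    log.append([*s["ee_pos"],*(s["wrist_force"]-F0)])
    print(s["t"],frc(log[-1][3:],a))
    if frc(log[-1][3:],a)[1]<-14: break
S["log"]=log
L=np.array(log); free=L[8:n0-1]
f=lambda x:np.hypot(free[:,0]-x[0],free[:,1]-x[1])-x[2]
x=least_squares(f,[*c,.05]).x; print("circle",x,"rms mm",1e3*np.std(f(x)))
# force: constant bias + tangential drag
A=np.arctan2(L[:,1]-x[1],L[:,0]-x[0]); af=A[8:n0-1]; o=np.ones_like(af); z=0*o
M=np.r_[np.c_[o,z,np.sin(af),np.cos(af)],np.c_[z,o,-np.cos(af),np.sin(af)]]
q=np.linalg.lstsq(M,np.r_[free[:,3],free[:,4]],rcond=None)[0]; print("bias,drag,rad",q)
S["circle"]=x.tolist(); S["fb"]=q.tolist(); save(S)
U=np.unwrap(A)
for i in range(n0-9,len(L)):
    print(i,round(np.degrees(U[i]),2),np.round(frc(L[i,3:5]-q[:2],A[i]),2), np.round(L[i,5],1))
print(np.degrees(U[0]))
E
```

```text
24.975 (np.float64(-0.4179034014677496), np.float64(-6.411032024575044))
25.225 (np.float64(-0.9684675012532378), np.float64(-7.3490379280226374))
25.475 (np.float64(-0.5408813445300785), np.float64(-9.560480301653131))
circle [ 0.48158201 -0.05245625  0.05005974] rms mm 0.02513003847949023
bias,drag,rad [-0.40480142 -0.35388563  1.08000887 -0.06314235]
59 408.96 [ 0.35 -2.2 ] 1.7
60 414.86 [-0.57 -1.68] 2.1
61 420.73 [ 0.23 -1.68] 2.9
62 426.6 [ 0.45 -2.  ] 2.2
63 432.52 [ 2.13 -2.27] 2.1
64 438.4 [ 1.12 -1.52] 1.3
65 444.28 [ 0.07 -1.55] 3.0
66 449.76 [ 0.41 -3.38] 1.2
67 453.22 [-1.22 -7.88] -4.8
68 452.72 [ 0.2  -6.84] -2.8
69 453.64 [-0.24 -7.82] -4.9
70 454.5 [  0.41 -10.01] -6.8
65.59880116807739
```

```bash
python3 - <<'E'
from h import *
S=load(); x=S["circle"]; c=np.array(x[:2]); r=x[2]; F0=np.array(S["F0"]); q=np.array(S["fb"])[:2]
stop=448.85; target=stop-1080; k=1.747; cur=[454.5]
def meas():
    s=env.sense(); p=s["ee_pos"][:2]-c; A=np.degrees(np.arctan2(p[1],p[0]))
    u=A+360*round((cur[0]-A)/360); cur[0]=u
    F=s["wrist_force"]-F0; return s,u,F,frc(F[:2]-q,np.radians(u)),np.hypot(*p)
def go(d,rr,rate):
    a=np.radians(d); env.movel([*(c+rr*np.array([np.cos(a),np.sin(a)])),Z],rate=rate); return meas()
d=454.5; log=[]; i=0
while d>target+12:
    d=max(d-20,target+10); s,u,F,f,rm=go(d,r+.0002,.15); i+=1
    log.append([*s["ee_pos"],*F,u])
    if i%6==0: print(round(s["t"],2),round(u,1),round(u-d,2),"rad,tan",np.round(f,1),"r",round(rm*1e3,2),round(F[2],1))
    if np.hypot(*f)>25: print("STOP",f); break
S["cw"]=log; S["cur"]=cur[0]; save(S)
for j in range(4):
    d-=2.5; s,u,F,f,rm=go(d,r,.05); log.append([*s["ee_pos"],*F,u])
    print(round(s["t"],2),round(u-target,2),round(u-d,2),np.round(f,2),"shaft err",round(u+f[1]/k-target,2),round(rm*1e3,2))
L=np.array(log); af=np.radians(L[:,6]); o=np.ones_like(af); z=0*o
M=np.r_[np.c_[o,z,np.sin(af),np.cos(af)],np.c_[z,o,-np.cos(af),np.sin(af)]]
print("cw bias,drag,rad",np.linalg.lstsq(M,np.r_[L[:,3],L[:,4]],rcond=None)[0])
S["cw"]=log; S["cur"]=cur[0]; S["target"]=target; save(S)
E
```

```text
27.09 333.7 -0.84 rad,tan [ 2.9 -2.6] r 49.95 3.2
28.69 211.8 -2.71 rad,tan [ 2.1 -2.8] r 50.04 5.8
30.29 94.0 -0.46 rad,tan [ 2.1 -3.7] r 49.92 1.1
31.89 -26.5 -0.97 rad,tan [ 3.1 -2.7] r 49.95 3.2
33.49 -148.2 -2.73 rad,tan [ 2.2 -2.9] r 50.04 5.9
35.09 -265.9 -0.44 rad,tan [ 1.9 -3.6] r 49.94 0.6
36.69 -386.5 -0.96 rad,tan [ 2.3 -3. ] r 49.93 3.9
38.29 -508.2 -2.71 rad,tan [ 2.5 -1.9] r 50.04 6.3
39.88 -621.2 -0.01 rad,tan [ 1.7 -2.6] r 49.98 2.1
40.12 8.37 0.87 [2.35 0.43] shaft err 8.62 50.0
40.38 5.89 0.89 [2.09 2.65] shaft err 7.41 50.05
40.62 2.94 0.44 [1.77 2.8 ] shaft err 4.54 50.02
40.88 0.1 0.1 [2.45 2.59] shaft err 1.58 50.03
cw bias,drag,rad [-0.24739208 -0.94312549  2.59007209  2.11989694]
```

```bash
python3 - <<'E'
from h import *
S=load(); x=S["circle"]; c=np.array(x[:2]); r=x[2]; F0=np.array(S["F0"]); q=np.array(S["fb"])[:2]; T=S["target"]; k=1.747
def meas():
    s=env.sense(); p=s["ee_pos"][:2]-c; A=np.degrees(np.arctan2(p[1],p[0])); u=A+360*round((T-A)/360)
    f=frc(s["wrist_force"][:2]-F0[:2]-q,np.radians(u)); print(round(s["t"],2),"knob",round(u-T,2),np.round(f,2),"shaft err",round(u+f[1]/k-T,2)); return u
def go(d):
    a=np.radians(T+d); env.movel([*(c+r*np.array([np.cos(a),np.sin(a)])),Z],rate=.03); return meas()
meas(); go(-.8); go(-1.6); env.pause(.15); meas()
go(0)   # unload the washers before letting go
effector.release(); s=env.sense(); print(s["t"],s["ee_pos"])
env.movel([*s["ee_pos"][:2],0.23],rate=.25)
env.movel([.44,-.13,.30],rate=.3)
viewer.read_camera("wrist")
for n in ("crank_axis","knob_mid","lever_axis","lever_post"):
    print(n,[(np.round(v["at"],4).tolist(),round(v["score"],2)) for v in tip_of("wrist",n)[:2]])
print(env.sense()["t"], c+r*np.array([np.cos(np.radians(T)),np.sin(np.radians(T))]))
E
```

```text
40.88 knob 0.1 [2.45 2.59] shaft err 1.58
41.12 knob -0.57 [1.93 2.61] shaft err 0.93
41.38 knob -1.6 [0.85 2.1 ] shaft err -0.4
41.52 knob -1.55 [0.82 3.18] shaft err 0.27
41.77 knob -0.39 [1.21 0.15] shaft err -0.3
42.8417 [ 0.48260719 -0.002409    0.12001158]
crank_axis []
knob_mid [([0.4841, 0.0002, 0.132], 0.62)]
lever_axis [([0.4818, -0.2195, 0.095], 0.86)]
lever_post [([0.549, -0.2344, 0.096], 0.83)]
44.3417 [ 0.48258671 -0.00240659]
```

```bash
python3 - <<'E'
from h import *
w=np.sqrt(.5); R2=np.array([[-w,w,0],[w,w,0],[0,0,-1.]]); z=.087
c=np.array([.479,-.2224]); k=np.array([.548,-.2325])
env.reach([*k,.22],R2); env.movel([*k,z],rate=.15); env.pause(.1)
F0=env.sense()["wrist_force"]; effector.grasp(15); env.pause(.1)
s=env.sense(); print(s["t"],s["gripper_width"],s["grasp_force"],s["ee_pos"],s["wrist_force"]-F0)
p=s["ee_pos"][:2]-c; a=np.arctan2(p[1],p[0]); r=np.hypot(*p); log=[]; print("a,r",a,r)
step=8; n=0
while n<30:
    n+=1; a-=np.radians(step)
    env.movel([*(c+r*np.array([np.cos(a),np.sin(a)])),z],rate=.1); s=env.sense(); F=s["wrist_force"]-F0
    fr,ft=frc(F,a); r+=np.clip(.00015*fr,-.0006,.0006); p=s["ee_pos"][:2]-c
    log.append([*s["ee_pos"],*F]); m=np.degrees(np.arctan2(p[1],p[0]))
    print(round(s["t"],2),"cmd",round(np.degrees(a),1),"act",round(m,1),"r",round(r*1e3,1),"rad,tan",np.round([fr,ft],1),round(F[2],1))
    if np.hypot(fr,ft)>14 or m<-100: break
    if m<-72: step=2
json.dump(dict(F0=F0.tolist(),a=a,r=r,log=log),open("lev.json","w"))
E
```

```text
47.85 0.015604228964718875 15.000025033950806 [ 0.54735063 -0.23280371  0.08692655] [-3.42199584 -0.84995967  0.86434297]
a,r -0.15105150635218625 0.06913787888165043
48.1 cmd -16.7 act -16.0 r 69.3 rad,tan [1.1 1.6] -2.2
48.35 cmd -24.7 act -24.0 r 69.9 rad,tan [4.3 3.1] -4.4
48.6 cmd -32.7 act -32.2 r 70.5 rad,tan [5.8 2.8] -6.4
48.85 cmd -40.7 act -40.2 r 71.1 rad,tan [5.6 2.2] -7.2
49.1 cmd -48.7 act -48.4 r 71.7 rad,tan [6.1 2.8] -6.7
49.35 cmd -56.7 act -56.5 r 72.3 rad,tan [5.1 2.4] -4.2
49.6 cmd -64.7 act -64.5 r 72.9 rad,tan [4.5 3.1] -4.3
49.85 cmd -72.7 act -72.6 r 73.5 rad,tan [3.7 2.8] -2.4
50.1 cmd -74.7 act -73.8 r 73.9 rad,tan [3.  4.3] -1.9
50.35 cmd -76.7 act -75.5 r 74.2 rad,tan [2.2 6.4] -1.6
50.6 cmd -78.7 act -77.5 r 74.4 rad,tan [0.9 6.4] -1.9
50.85 cmd -80.7 act -79.5 r 74.4 rad,tan [0.1 5.8] -0.7
51.1 cmd -82.7 act -81.5 r 74.5 rad,tan [0.7 4.5] 0.6
51.35 cmd -84.7 act -83.5 r 74.5 rad,tan [-0.1  5.2] -1.1
51.6 cmd -86.7 act -85.1 r 74.4 rad,tan [-0.6  6.3] -1.1
51.85 cmd -88.7 act -85.2 r 74.5 rad,tan [ 0.9 12.7] -6.3
52.1 cmd -90.7 act -85.3 r 74.7 rad,tan [ 0.9 18.7] -11.2
```

```bash
python3 - <<'E'
from h import *
import cv2
from scipy.optimize import least_squares
L=np.array(json.load(open("lev.json"))["log"])
x=least_squares(lambda x:np.hypot(L[:,0]-x[0],L[:,1]-x[1])-x[2],[.479,-.2224,.07]).x
c=np.array(load()["circle"][:2])-x[:2]; A=np.degrees(np.arctan2(L[:,1]-x[1],L[:,0]-x[0]))
print("fit",x,"crank dist",np.hypot(*c),"lock",np.radians(np.degrees(np.arctan2(-c[0],c[1]))-A[[0,-1]]))
effector.release(); p=env.sense()["ee_pos"]
env.movel([*p[:2],.24],rate=.25); env.movel([.42,-.15,.30],R,rate=.3); s=env.sense(); print(s["t"],s["wrist_force"])
q,_=viewer.read_camera("wrist"); cv2.imwrite("pics/w2.png",q[...,::-1])
for n in ("crank_axis","knob_mid","lever_axis","lever_post"):
    print(n,[(np.round(v["at"],4).tolist(),round(v["score"],2)) for v in tip_of("wrist",n)[:2]])
E
```

```text
fit [ 0.48157682 -0.23081593  0.06532893] crank dist 0.17835967763148777 lock [0.16693183 1.51697552]
55.6417 [ 0.12579978 -0.51843994 -0.23098086]
crank_axis []
knob_mid [([0.4838, -0.0031, 0.1324], 0.72)]
lever_axis [([0.4806, -0.2194, 0.095], 0.95)]
lever_post [([0.4804, -0.2938, 0.0947], 0.9)]
```

View pics/w2.png

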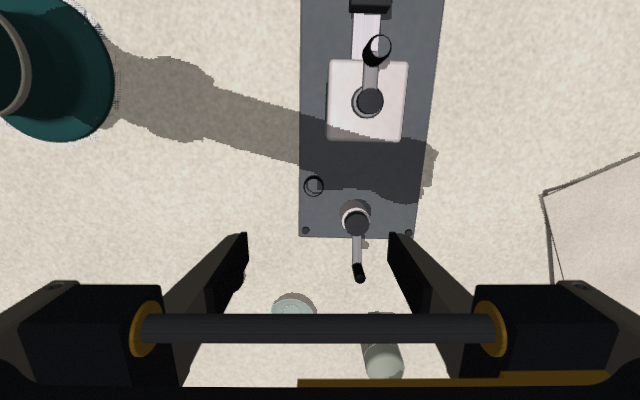

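The picture shows the lever pointing away from the gearbox, with its post at (360,275). The knob is at (378,48), where I left it, the visible specimen is in its place, and the gripper is clear.

```bash
python3 -c "
from station import *
print(workorder.finish_job())"
```

```text
the job is handed in; nothing more can be done
None
```

The job is handed in with no verdict returned: I wound the crank gently to its stop (about 10 N), then three turns clockwise (within about 0.5° by my force and position readings), swung the lock lever to its end stop, and let go of everything, at about 56 s of the 72 s.

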